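# Sort the blue blossoms into the bead carousel

## Task

Turn the white bead carousel by its orange post until the blue compartment is squarely under the clear chute. Then lift the red bar of the tip tray so that both blue blossoms slide down the chute into the blue compartment, lower the tray level again and let go.

Things in the scene. Friction and masses are not known exactly. Their poses are not given: they have to be found in the camera images.
- stand: Fixed plywood stand with carousel, clear chute and tip tray. Origin on the carousel's upright axis at table height, z up; all x, y, z here are in its frame, mm from table. Carousel: white, 250 across, floor z 26, rim and dividers z 60, 4 equal coloured compartments; light friction (0.06 N m), stays where left. Chute: 80 wide in x, y -57 to -170, z 75 to 180, outlet at x 0, y -85. Tray beyond it to -y
- blue_pocket (a point): Floor of the blue compartment at mid-angle, 80 mm from the axis; squarely under the chute at stand x 0, y -80. The carousel's orange post (round, 14 mm, top z 120 mm, 100 mm from the axis, on the purple-green divider) is 225 deg counter-clockwise from it seen from above. At the start blue is 34 to 115 deg short: turn counter-clockwise, to post x -71, y 71
- tip_tray (a joint): Tilt in rad of the aluminium tray: 0 level (start), grows as its red bar is lifted, stop 1.2. 70 mm wide, 100 long, walls 24; open at the chute. Hinge along x at stand y -165, z 155. Round bar along x, 12 mm thick, 75 long, 36 clear of the tray: x 0, y -307, z 167 when level (142 from the hinge along the tray, 12 above it). Blossoms slide out by 1.05; 0.2 kg, sinks back if released
- blossom_1: blue blossom bead, flower-shaped wooden disc with a yellow eye, 32 mm across, 12 mm thick, 20 g, lying loose in the tip tray at the start; origin at the centre of its underside
- blossom_2: second blue blossom bead, flower-shaped wooden disc with a yellow eye, 32 mm across, 12 mm thick, 20 g, lying loose in the tip tray at the start; origin at the centre of its underside
There are look-alikes about, which are no part of the job. What is shaped like the blossom_2 but black is not meant. What is shaped like the blossom_1 but black or pink is not meant.

How it is judged:
On the way, in this order (a step that is already met when the one before it is completed fails the run):
1. the blue compartment is under the chute while both blossoms are still in the level tray (x of blue_pocket in the frame of stand between -0.015 and 0.015 m and y of blue_pocket in the frame of stand below -0.05 m and value of joint tip_tray below 0.2 rad and height (world z) of each of blossom_1, blossom_2 above 0.13 m), for 0.2 s.
2. the tip tray is lifted to at least 30 degrees (value of joint tip_tray above 0.52 rad), for 0.1 s.
At the end, for the whole second after the job is handed in: the middle of the blue compartment is within 15 mm (about 11 degrees) sideways of the chute's centre line, both blue blossoms lie at rest inside the blue compartment (within 62 mm of its middle point, measured level, below its rim), and the tip tray is back within 0.15 rad of level (x of blue_pocket in the frame of stand between -0.015 and 0.015 m and y of blue_pocket in the frame of stand below -0.05 m and horizontal distance between each of blossom_1, blossom_2 and blue_pocket below 0.062 m and height (world z) of blossom_1 between 0.015 and 0.055 m and linear speed of each of blossom_1, blossom_2 below 0.03 m/s and height (world z) of blossom_2 between 0.015 and 0.055 m and value of joint tip_tray below 0.15 rad); the robot touches nothing.
It also fails if it takes over 56 s, if anything falls off the work surface, if the arm or the gripper's body presses on something with over 40 N, if the wrist force passes 120 N, or if a joint passes its speed limit or range.

## Robot

A 6-joint arm with a two-finger parallel gripper is mounted at the origin on the work surface. World frame = base frame: x ahead of the robot, y to its left, z up, the work surface at z = 0. Lengths are in m, angles in rad, forces in N, time in s.
With the tool pointing down it reaches from about 0.3 to 0.875 m from the base axis. Payload 6.4 kg.
Tool frame: the origin (TCP) lies on the centre line of the jaws, within the pads' length; the fingertips stand 17 mm ahead of it and the grasp point (between the pads) lies 2 mm behind it; z points along the fingers, x is the direction in which the jaws open and shut, and the axes are right-handed (so a half turn about z gives the same grasp; the last joint's range is limited). The gripper opens to 85 mm and grips with 20 to 120 N. Pads are 22 mm wide; open, the fingers measure 114 mm over their backs; the gripper's body (76 mm by 85 mm) begins 54 mm behind the grasp point. The pads swing forward as they close: fully open they stand 13 mm farther back than shut.
Start: joints at [-1.324, 0.181, 1.607, -0, 1.354, -0.206], TCP at [0.252, -0.517, 0.248] pointing down, gripper open.
Joint ranges: [-2.99, 2.99], [-0.89, 2.07], [0.3, 2.58], [-1.14, 4.28], [0, 2.63], [-3.12, 3.12]. Speed limits (rad/s): [2.57, 2.57, 3.01, 3.14, 3.14, 3.14].

## Interface

Orientations are given as a unit quaternion [w, x, y, z].
In Python, from bench import ctrl gives the robot as it stands.
- The arm moves only by the tool servo_tool, never from a script. Its argument "increments" is text: rows parted by semicolons, each of 5 numbers parted by spaces: the shift along the tool's x, y, z in cm, then the turn about the tool's z in rad, then the opening, from 0 (shut) to 1 (fully open). In form: dx dy dz yaw gripper; .... A call has 1 to 10 rows; each row shifts and turns the commanded pose from where the row before left it, along the tool's axes as they then stand; what a row does not reach is not made up. A row lasts 1/8 s, in which the tool goes at most 62.5 mm and 10.7 degrees, less where a joint would pass 70% of its speed; a pose out of reach is approached as far as the arm can. A call is refused whole if a number of a shift passes 6.25 or a number of a turn 0.188, either way. A call with a gripper value outside its range is refused whole. The fingers move at their own pace and stop on an object; the grip force is fixed at half the most. Time passes only in rows, so rows that do not move let the fingers close. It gives the time, the measured TCP pose, the force and the opening at its end, in the units of the state.
- ctrl.get_obs(): the state, without advancing time (a new reading comes with each control period).
- ctrl.camera(name): name is "side" or "top" or "wrist"; returns (picture, depth): 480x640x3 uint8, red, green, blue; 480x640 float32, m along the optical axis (not along the pixel's ray), 0 where there is no reading.
- ctrl.camera_params(name): a dict with "mtx" (3x3 intrinsics, pixels), "position" and "attitude" of the camera in the world; the wrist camera has in their place "tool_from_camera" (4x4, takes a point from camera to tool coordinates, whose origin is the TCP and whose axes are the tool frame's). Camera axes: x right, y down, z forward; pixel columns grow to the right and rows downward; lengths in m; the calibration is good to about 2 mm. A picture is of the moment at which its call begins: read the wrist's pose just before it. camera_params takes no time and is no camera call.
- ctrl.hand_in(): hands the job in, once; it reports no verdict.
The state is a dict: "time_s": time; "q": joint angles; "dq": joint speeds; "joint_efforts": joint torques, N m; "eef_pos": TCP position; "eef_rot": TCP orientation; "wrist_force": force on the tool from outside, world axes, zero at the start; "torque": the same for the moment, N m; "opening": opening from 0.0 (shut) to 1.0 (fully open).
Only numpy, scipy, OpenCV 4.12 (cv2) and the standard library are available. Lean on these libraries where they do the work, as an engineer would, in place of code of your own. Each camera call takes 0.05 s, during which the arm holds its last target.

## Working session

There is one attempt and no reset: what is moved stays moved. The work goes in short steps, Python scripts to look and compute and a tool call to move; the robot and the scene stay as the last step left them, time stands still between calls to the robot, and variables do not carry over. Pictures are saved under pics/ and viewed, and the job is handed in when it is done.

Besides the shell and the picture viewer there is one more tool, called after ">>>" as name(argument=value, ...), one argument or row to a line, values as JSON. servo_tool: Moves the arm, as the interface text tells. Its arguments: {"type":"object","properties":{"increments":{"type":"string"}},"required":["increments"]}

```bash
ls; mkdir -p pics
python3 - <<'E'
from bench import ctrl
import cv2,numpy as np
print(ctrl.get_obs())
for n in ("side","top"):
    p=ctrl.camera_params(n);print(n,p)
    im,d=ctrl.camera(n);cv2.imwrite(f"pics/{n}0.png",im[:,:,::-1]);np.save(f"{n}0.npy",d);np.save(f"{n}0rgb.npy",im)
print(ctrl.camera_params("wrist"))
E
```

```text
pics
{'time_s': 0.0, 'q': array([-1.32426670e+00,  1.81559626e-01,  1.60800529e+00,  2.55753927e-05,
        1.35383106e+00, -2.06297696e-01]), 'dq': array([-0.00164384, -0.00041873,  0.00162112,  0.00112531,  0.00011515,
        0.00029664]), 'joint_efforts': array([ 1.77520622e-03, -4.44872332e+01, -3.51333547e+01, -1.89019693e-04,
        9.14165808e-03, -2.47851915e-05]), 'eef_pos': array([ 0.25145954, -0.51651029,  0.24737501]), 'eef_rot': array([-6.33620277e-04,  8.47792282e-01, -5.30327667e-01, -6.41615738e-04]), 'wrist_force': array([-0.40042376,  0.32425579,  0.32968428]), 'torque': array([ 0.04250944,  0.07919103, -0.01178572]), 'opening': 0.9986330143190358}
side {'mtx': array([[537.51261424,   0.        , 322.93075641],
       [  0.        , 537.51261424, 234.90000384],
       [  0.        ,   0.        ,   1.        ]]), 'position': array([ 0.44782133, -0.71943964,  0.66875765]), 'attitude': array([-0.43555184,  0.89918871, -0.03768867,  0.01827076])}
top {'mtx': array([[524.73611123,   0.        , 324.17346553],
       [  0.        , 524.73611123, 241.70635149],
       [  0.        ,   0.        ,   1.        ]]), 'position': array([ 0.31687958, -0.02395169,  0.93819069]), 'attitude': array([ 0.06345149, -0.70070141,  0.70639024, -0.07748724])}
{'mtx': array([[375.6779712 ,   0.        , 319.77165206],
       [  0.        , 375.6779712 , 237.64465784],
       [  0.        ,   0.        ,   1.        ]]), 'tool_from_camera': array([[ 9.99999791e-01,  4.71117580e-04, -4.41655935e-04,
        -8.39281776e-04],
       [-3.29341359e-04,  9.60368003e-01,  2.78734982e-01,
        -7.09269953e-02],
       [ 5.55469179e-04, -2.78734778e-01,  9.60367958e-01,
        -1.26345434e-01],
       [ 0.00000000e+00,  0.00000000e+00,  0.00000000e+00,
         1.00000000e+00]])}
```

View pics/side0.png

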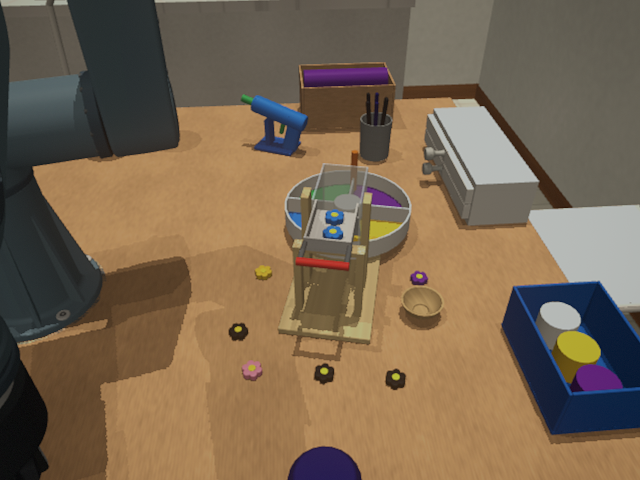

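View pics/top0.png

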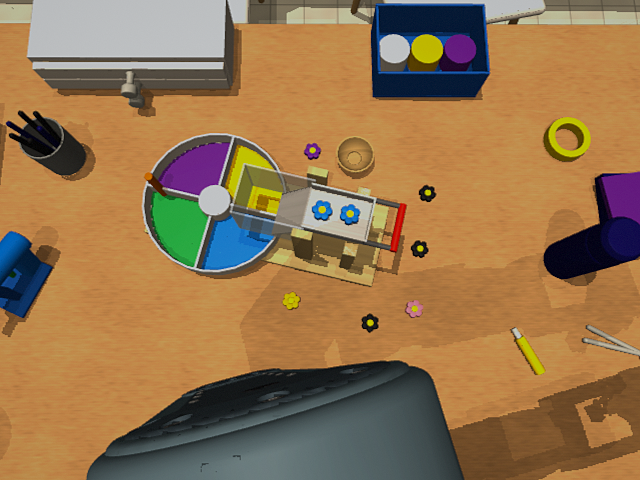

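```bash
cat > h.py <<'E'
import numpy as np,cv2
from scipy.spatial.transform import Rotation as R
from bench import ctrl
def rot(q): return R.from_quat(np.r_[q[1:],q[0]]).as_matrix()
def cam(n):
    p=ctrl.camera_params(n); return p["mtx"],np.array(p["position"]),rot(p["attitude"])
def ray(n,uv,z):
    K,t,Rm=cam(n); uv=np.atleast_2d(uv).astype(float)
    d=np.c_[uv,np.ones(len(uv))]@np.linalg.inv(K).T@Rm.T
    return t+d*((z-t[2])/d[:,2])[:,None]
def pts(n,d,mask):
    K,t,Rm=cam(n); v,u=np.nonzero(mask&(d>0)); 
    p=np.c_[u,v,np.ones(len(u))]@np.linalg.inv(K).T*d[v,u][:,None]
    return p@Rm.T+t
def circ(P):
    A=np.c_[2*P[:,:2],np.ones(len(P))]; s=np.linalg.lstsq(A,(P[:,:2]**2).sum(1),rcond=None)[0]
    return s[:2],np.sqrt(s[2]+s[:2]@s[:2])
E
python3 - <<'E'
from h import *
for n in("top","side"):
    im=np.load(f"{n}0rgb.npy");d=np.load(f"{n}0.npy")
    hsv=cv2.cvtColor(im,cv2.COLOR_RGB2HSV);h,s,v=[hsv[...,i].astype(int) for i in range(3)]
    red=((h<5)|(h>175))&(s>180)&(v>100)
    P=pts(n,d,red);print(n,"red",len(P),P.mean(0),P.min(0),P.max(0))
    pc=P[:,:2]-P[:,:2].mean(0);w,V=np.linalg.eigh(pc.T@pc);pr=pc@V[:,1];print("dir",V[:,1],np.ptp(pr), (pr.max()+pr.min())/2)
    mo=(h>=6)&(h<=14)&(s>200)&(v>80)
    c,l,st,ce=cv2.connectedComponentsWithStats(mo.astype(np.uint8))
    for i in range(1,c):
        if st[i,4]>25:
            Q=pts(n,d,l==i)
            if len(Q) and Q[:,2].max()>.08: print("or",st[i],ce[i],Q.mean(0),Q.max(0),Q.min(0))
    A=pts(n,d,d>0); 
    white=(s<60)&(v>130)
    Q=pts(n,d,white);Q=Q[(abs(Q[:,2]-.06)<.006)]
    print(len(Q),Q.mean(0))
    if n=="top":
        c0=np.array(ray(n,[[215,202]],.06)[0,:2]);print(c0)
        for k in range(5):
            r=np.linalg.norm(Q[:,:2]-c0,axis=1);T=Q[(r>.112)&(r<.135)];c0,rr=circ(T);print(c0,rr,len(T))
    bl=(h>100)&(h<115)&(s>150)&(v>100); Q=pts(n,d,bl);print("blue z>.13",Q[(Q[:,2]>.13)&(Q[:,2]<.25)].mean(0))
    Q=Q[abs(Q[:,2]-.026)<.01]
    for nm,m in dict(blue=bl,pur=(h>130)&(h<155)&(s>100),gr=(h>45)&(h<80)&(s>100),ye=(h>24)&(h<34)&(s>150)).items():
        Q=pts(n,d,m);Q=Q[abs(Q[:,2]-.026)<.01]
        if len(Q):print(nm,len(Q),Q.mean(0))
E
```

```text
top red 323 [ 0.49317599 -0.15024542  0.17301915] [ 0.45746375 -0.16297974  0.16830326] [ 0.52937864 -0.13838905  0.17740031]
dir [-0.97174935  0.23601525] 0.07359980845779882 -0.0005751454952593361
2366 [0.65445243 0.05809796 0.06077743]
[0.56566544 0.14554563]
[0.56838744 0.14632085] 0.12214644796155662 749
[0.56850919 0.14630567] 0.12217172846382586 748
[0.56850919 0.14630567] 0.12217172846382586 748
[0.56850919 0.14630567] 0.12217172846382586 748
[0.56850919 0.14630567] 0.12217172846382586 748
blue z>.13 [ 0.51860405 -0.05757819  0.16889446]
blue 2206 [0.49659139 0.1192861  0.02789439]
pur 2554 [0.64349545 0.1413079  0.02826878]
gr 2889 [0.53168251 0.21573429 0.02807076]
ye 2168 [ 0.61342047 -0.1731427   0.0260762 ]
side red 381 [ 0.49369306 -0.15594233  0.17194412] [ 0.457703   -0.16803953  0.16454792] [ 0.53004327 -0.14264348  0.17592197]
dir [-0.97065678  0.24046915] 0.07402669396077854 0.0004243415599497584
1340 [ 0.7613329  -0.06122178  0.05906253]
blue z>.13 [ 0.51773296 -0.0599041   0.16881225]
blue 107 [0.49296487 0.13089874 0.02873295]
pur 334 [0.65523075 0.18625341 0.02898038]
gr 14 [0.50375856 0.23373865 0.02905749]
ye 356 [0.62937704 0.09867402 0.02866518]
```

Run:
```python
from h import *
im=np.load("top0rgb.npy");d=np.load("top0.npy")
a=cv2.resize(im[120:280,130:410],None,fx=2.8,fy=2.8,interpolation=cv2.INTER_CUBIC);cv2.imwrite("pics/crop.png",a[:,:,::-1])
hsv=cv2.cvtColor(im,cv2.COLOR_RGB2HSV);print(hsv[184,156],hsv[178,149])
sub=np.zeros(d.shape,bool);sub[165:200,140:170]=1
m=sub&(hsv[...,0]<16)&(hsv[...,1]>200)
v,u=np.nonzero(m);print(len(u),u.min(),u.max(),v.min(),v.max())
P=pts("top",d,m);print(P.min(0),P.max(0)); T=P[P[:,2]>.116];print("posttop",T.mean(0),len(T))
C=np.array([.5685,.1463]);
B=np.array([.4933,-.1525]);dv=C-B;ys=dv/np.linalg.norm(dv);xs=np.array([ys[1],-ys[0]]);print(np.linalg.norm(dv),xs,ys)
p=T[:,:2].mean(0)-C;print("post stand deg",np.degrees(np.arctan2(p@ys,p@xs)),np.linalg.norm(p))
# side view
im=np.load("side0rgb.npy");d=np.load("side0.npy");hsv=cv2.cvtColor(im,cv2.COLOR_RGB2HSV)
m=(hsv[...,0]<16)&(hsv[...,1]>200);s=np.zeros_like(m);s[145:170,345:365]=1
P=pts("side",d,m&s);print(P.mean(0),P.max(0),P.min(0))
for nm,pp in(("target",C+.1*(-.7071*xs+.7071*ys)),):print(nm,pp)
```

```text
[ 13 255  69] [ 18 255 205]
153 145 166 172 195
[0.58566053 0.23544598 0.0005939 ] [0.64094473 0.28488831 0.12392718]
posttop [0.59242102 0.24241394 0.12091057] 25
0.308117639871527 [ 0.96975947 -0.24406263] [0.24406263 0.96975947]
post stand deg 90.15051344767967 0.09904597048720067
[0.59163872 0.23818447 0.11266077] [0.59714964 0.24290924 0.12360742] [0.58751673 0.23369641 0.09186214]
target [0.51718598 0.23212936]
```

View pics/crop.png

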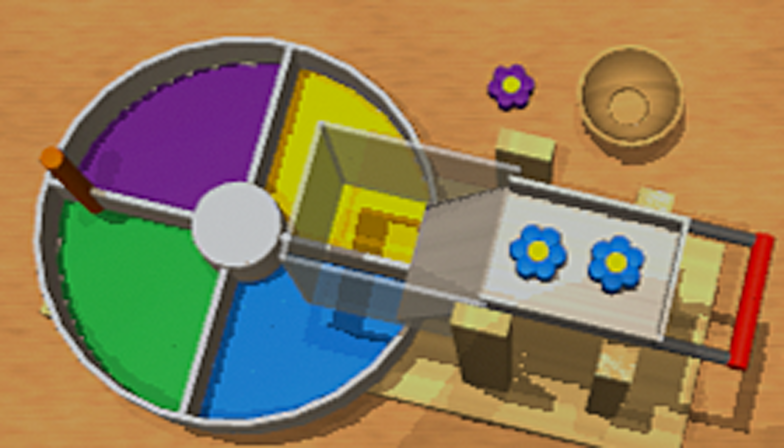

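Run:
```python
from h import *
d=np.load("top0.npy")
s=np.zeros(d.shape,bool);s[160:290,540:640]=1
P=pts("top",d,s);P=P[P[:,2]>.02];print(P.min(0),P.max(0))
for z in np.arange(.02,.4,.03):
    Q=P[abs(P[:,2]-z)<.015]
    if len(Q):print(z,len(Q),Q.min(0),Q.max(0))
P=pts("top",d,d>0)
Q=P[(P[:,0]>.35)&(P[:,0]<.75)&(P[:,1]>-.25)&(P[:,1]<.4)];print("max z",Q[:,2].max())
T=np.array([.2515,-.5165,.2474]);a=np.radians(-64.0)
def tool(v,a):
    x=np.array([np.cos(a),np.sin(a),0]);y=np.array([np.sin(a),-np.cos(a),0]);return np.array([v@x,v@y,-v[2]])*100
v=np.array([.5925,.243,.25])-T
print(tool(v,a),tool(v,np.radians(-14.1)))
```

```text
[ 0.43506634 -0.61526906  0.02004624] [ 0.62695851 -0.4404998   0.20944064]
0.02 326 [ 0.43524979 -0.59550908  0.02004624] [ 0.62695851 -0.44120927  0.03498195]
0.05 1872 [ 0.43516355 -0.61526906  0.03500973] [ 0.62541771 -0.44098256  0.06494599]
0.08 350 [ 0.43506948 -0.48214155  0.06506275] [ 0.50171059 -0.44096194  0.09443588]
0.11000000000000001 404 [ 0.43506791 -0.48268559  0.09503096] [ 0.50104145 -0.44099075  0.12494289]
0.14 510 [ 0.43506634 -0.48968568  0.12514141] [ 0.50180204 -0.4404998   0.15494707]
0.17 456 [ 0.43575715 -0.48191469  0.15501997] [ 0.50091016 -0.44162907  0.1849694 ]
0.2 1652 [ 0.43591831 -0.49742318  0.18514409] [ 0.50317612 -0.44195792  0.20944064]
max z 0.19731050484426305
[-53.31495171 -63.94316558  -0.26      ] [ 14.57007558 -81.96905146  -0.26      ]
```

>>> servo_tool(
  increments="0 0 -3 0 0.4; -3.3 -4 0 0 0.4; -3.3 -4 0 0 0.4; -3.3 -4 0 0 0.4; -3.3 -4 0 0 0.4; -3.3 -4 0 0 0.4; -3.3 -4 0 0 0.4; -3.3 -4 0 0 0.4; -3.3 -4 0 0 0.4; -3.3 -4 0 0 0.4",
)

```text
time_s: 1.35
eef_pos: [0.4456, -0.0908, 0.2781]
eef_rot: [0.0, 0.848, -0.53, -0.0]
wrist_force: [1.1, -0.9, -0.1]
opening: 0.401
```

>>> servo_tool(
  increments="-3.3 -4 0 0 0.4; -3.3 -4 0 0 0.4; -3.3 -4 0 0 0.4; -3.3 -4 0 0 0.4; -3.3 -4 0 0 0.4; 0 0 0 -0.174 0.4; 0 0 0 -0.174 0.4; 0 0 0 -0.174 0.4; 0 0 0 -0.174 0.4; 0 0 0 -0.174 0.4",
)

```text
time_s: 2.6
eef_pos: [0.5527, 0.1434, 0.2777]
eef_rot: [0.0, 0.993, -0.121, -0.001]
wrist_force: [0.5, -0.4, -0.2]
opening: 0.4
```

>>> servo_tool(
  increments="0.7 -5.3 0 0 0.4; 0.77 -5.3 0 0 0.4; 0 0 0 0 0.4; 0 0 3 0 0.4; 0 0 3 0 0.4; 0 0 1 0 0.4; 0 0 0 0 0.4",
)

```text
time_s: 3.48
eef_pos: [0.5929, 0.242, 0.2078]
eef_rot: [0.0, 0.992, -0.124, -0.001]
wrist_force: [0.1, -0.5, -0.1]
opening: 0.399
```

```bash
cat > snap.py <<'E'
import sys
from h import *
o=ctrl.get_obs();print(o["time_s"],o["eef_pos"],o["eef_rot"],o["wrist_force"],o["q"])
for n in sys.argv[2:]:
    im,d=ctrl.camera(n);cv2.imwrite(f"pics/{n}{sys.argv[1]}.png",im[:,:,::-1]);np.save(f"{n}{sys.argv[1]}.npy",d);np.save(f"{n}{sys.argv[1]}rgb.npy",im)
E
python3 snap.py 1 wrist side
```

```text
3.475 [0.59292306 0.24196681 0.20784351] [ 3.02631945e-04  9.92291945e-01 -1.23919809e-01 -6.96694478e-04] [ 0.0717685  -0.49390385 -0.07629055] [ 2.02520148e-01  3.59643872e-01  1.46889677e+00 -1.30246286e-04
  1.31456595e+00  4.51031675e-01]
```

View pics/wrist1.png

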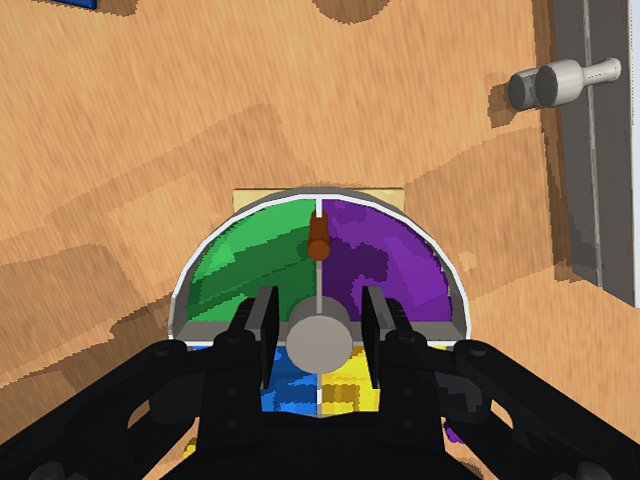

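View pics/side1.png

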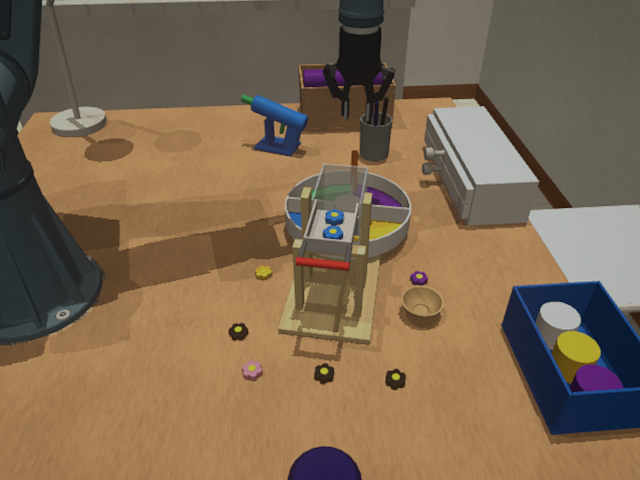

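```bash
cat >> h.py <<'E'
def wray(uv,z,pos,q):
    p=ctrl.camera_params("wrist");M=p["tool_from_camera"];Rt=rot(q)
    d=Rt@M[:3,:3]@np.linalg.inv(p["mtx"])@np.r_[uv,1];o=Rt@M[:3,3]+pos
    return o+d*((z-o[2])/d[2])
E
python3 - <<'E'
from h import *
o=ctrl.get_obs()
for uv in([319,249],[319,346]):
  for z in (.12,.06): print(uv,z,wray(uv,z,o["eef_pos"],o["eef_rot"]))
E
```

```text
[319, 249] 0.12 [0.59370632 0.24436372 0.12      ]
[319, 249] 0.06 [0.5888986 0.2256723 0.06     ]
[319, 346] 0.12 [0.57734144 0.1798815  0.12      ]
[319, 346] 0.06 [0.56799086 0.1432899  0.06      ]
```

>>> servo_tool(
  increments="0 -0.2 3 0 0.4; 0 0 3 0 0.4; 0 0 3 0 0.4; 0 0 1.8 0 0.4; 0 0 0 0 0.25; 0 0 0 0 0.25",
)

```text
time_s: 4.32
eef_pos: [0.5949, 0.2447, 0.1019]
eef_rot: [-0.0, 0.992, -0.124, 0.001]
wrist_force: [0.1, 0.6, 0.7]
opening: 0.25
```

>>> servo_tool(
  increments="-0.98 0.05 0 -0.098 0.25; -0.98 0.05 0 -0.098 0.25; -0.98 0.05 0 -0.098 0.25; -0.98 0.05 0 -0.098 0.25; -0.98 0.05 0 -0.098 0.25; -0.98 0.05 0 -0.098 0.25; -0.98 0.05 0 -0.098 0.25; -0.98 0.05 0 -0.098 0.25; 0 0 0 0 0.25; 0 0 0 0 0.25",
)

```text
time_s: 5.58
eef_pos: [0.5191, 0.2336, 0.1014]
eef_rot: [0.0, 0.965, 0.264, 0.001]
wrist_force: [0.1, 0.0, 0.0]
opening: 0.248
```

>>> servo_tool(
  increments="0 0 0 0 0.1; 0 0 0 0 0.1; 0 0 0 0 0.1; 0 0 0 0 0.1; 0 0 0 0 0.1",
)

```text
time_s: 6.2
eef_pos: [0.5191, 0.2336, 0.1012]
eef_rot: [0.0, 0.964, 0.264, 0.001]
wrist_force: [-0.1, 0.3, 6.4]
opening: 0.144
```

```bash
python3 snap.py 2 wrist top
```

```text
6.2 [0.51906899 0.2335893  0.10124561] [1.16158096e-05 9.64400842e-01 2.64442977e-01 9.62690362e-04] [-0.11407842  0.28285195  6.42320071] [ 2.14363026e-01  3.41805708e-01  1.73242437e+00  9.06342770e-05
  1.06543869e+00 -3.20933615e-01]
```

View pics/top2.png

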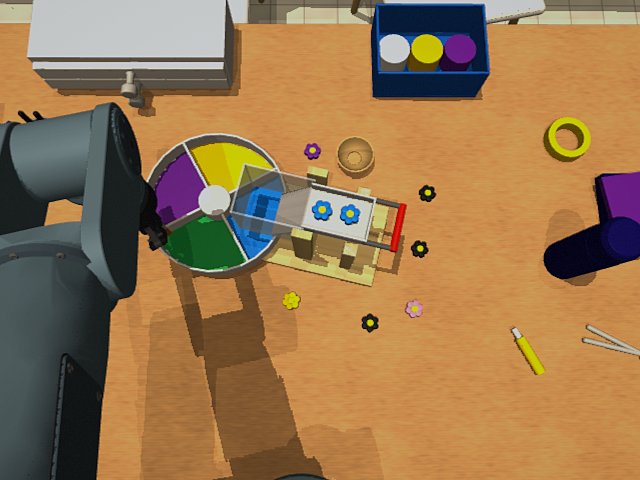

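View pics/wrist2.png

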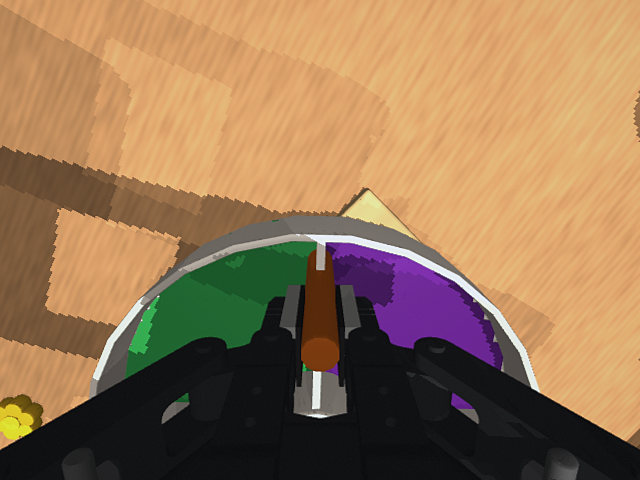

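Run:
```python
from h import *
# white divider tops on top view, via depth
n="top";im=np.load("top2rgb.npy");d=np.load("top2.npy")
hsv=cv2.cvtColor(im,cv2.COLOR_RGB2HSV)
P=pts(n,d,(hsv[...,1]<60)&(hsv[...,2]>130));C=np.array([.569,.1468])
ys=np.array([.2441,.9698]);xs=np.array([ys[1],-ys[0]])
P=P[abs(P[:,2]-.06)<.005];r=P[:,:2]-C;r=np.c_[r@xs,r@ys];rr=np.linalg.norm(r,axis=1)
m=(rr>.045)&(rr<.112);a=np.degrees(np.arctan2(r[m,1],r[m,0]))
h,e=np.histogram(a,36,(-180,180))
for i in np.nonzero(h>15)[0]:
    s=a[(a>=e[i]-2)&(a<e[i+1]+2)];print(e[i],h[i],np.median(s))
# stand axis: chute/tray direction check: tray blossoms
for uv in((322,210),(350,214)):
    q=ray(n,[uv],.167)[0,:2]-C;print(q@xs,q@ys)
```

```text
-140.0 59 -136.70899119825262
40.0 71 42.890875164547246
130.0 16 133.54195051658013
-0.0006219407186425006 -0.19002356368254794
0.0034527732033854982 -0.23275827177420771
```

>>> servo_tool(
  increments="-0.2 0 0 0 0.1; 0 0 0 0 0.1; 0 0 0 0 0.4; 0 0 0 0 0.4; 0 0 -3 0 0.4; 0 0 -6 0 0.4; 0 0 -6 0 0.4; 0 0 -5 0 0.4; 0 0 0 -0.158 0.4; 0 0 0 -0.158 0.4",
)

```text
time_s: 7.55
eef_pos: [0.5164, 0.2322, 0.3009]
eef_rot: [0.0, 0.91, 0.416, 0.0]
wrist_force: [-0.4, -0.5, -0.4]
opening: 0.402
```

>>> servo_tool(
  increments="0 0 0 -0.158 0.4; 0 0 0 -0.158 0.4; 0 0 0 -0.158 0.4; 0 0 0 0 0.4",
)

```text
time_s: 8.05
eef_pos: [0.5161, 0.2322, 0.2998]
eef_rot: [-0.0, 0.789, 0.615, -0.0]
wrist_force: [-0.4, -0.2, -0.3]
opening: 0.399
```

```bash
python3 snap.py 3 top
python3 - <<'E'
from h import *
n="top";im=np.load("top3rgb.npy");d=np.load("top3.npy")
hsv=cv2.cvtColor(im,cv2.COLOR_RGB2HSV)
P=pts(n,d,(hsv[...,1]<60)&(hsv[...,2]>130));C=np.array([.569,.1468])
ys=np.array([.2441,.9698]);xs=np.array([ys[1],-ys[0]])
P=P[abs(P[:,2]-.06)<.005];r=P[:,:2]-C;r=np.c_[r@xs,r@ys];rr=np.linalg.norm(r,axis=1)
m=(rr>.045)&(rr<.112);a=np.degrees(np.arctan2(r[m,1],r[m,0]))
for c in(-135,45,135):print(c,np.median(a[abs(a-c)<8]),(abs(a-c)<8).sum())
o=ctrl.get_obs();x=rot(o["eef_rot"])
# bar: top view centre ray at bar-top z, side view
t=np.array([.4935,-.1525,.25]);print("to bar tool cm",x.T@(t-o["eef_pos"])*100,np.degrees(np.arctan2(x[1,0],x[0,0])))
# bar pixel centre in both views -> triangulate onto z=.167
for nn in("top","side"):
    im=np.load(nn+"0rgb.npy");hv=cv2.cvtColor(im,cv2.COLOR_RGB2HSV)
    m=((hv[...,0]<5)|(hv[...,0]>175))&(hv[...,1]>170)&(hv[...,2]>80)
    mm=cv2.moments(m.astype(np.uint8),True);uv=[mm["m10"]/mm["m00"],mm["m01"]/mm["m00"]];print(nn,uv,ray(nn,[uv],.167))
E
```

```text
8.05 [0.5161223  0.23219302 0.29980782] [-1.85799757e-04  7.88644977e-01  6.14848671e-01 -4.21535528e-04] [-0.39468649 -0.16143131 -0.32508258] [ 2.13091228e-01  1.21966789e-01  1.56914913e+00 -3.14993867e-05
  1.45139754e+00 -1.11129331e+00]
-135 -136.0099432966632 15
45 44.09921454386726 71
135 134.29448356337036 75
to bar tool cm [-37.84537004   7.25858391   4.99485808] 75.7803685572799
top [397.43865030674846, 227.44171779141104] [[ 0.49421093 -0.15115252  0.167     ]]
side [321.92926829268293, 263.28536585365856] [[ 0.49417119 -0.1508546   0.167     ]]
```

>>> servo_tool(
  increments="-4.7 0.9 0 0 0.4; -4.7 0.9 0 0 0.4; -4.7 0.9 0 0 0.4; -4.7 0.9 0 0 0.4; -4.7 0.9 0 0 0.4; -4.7 0.9 0 0 0.4; -4.7 0.9 0 0 0.4; -4.8 0.9 0 0 0.4; 0 0 2 0 0.35; 0 0 2 0 0.35",
)

```text
time_s: 9.35
eef_pos: [0.4946, -0.1519, 0.2598]
eef_rot: [0.0, 0.79, 0.613, 0.0]
wrist_force: [0.2, 0.3, -0.7]
opening: 0.352
```

```bash
python3 snap.py 4 wrist side;python3 - <<'E'
from h import *
o=ctrl.get_obs();x=rot(o["eef_rot"]);print(x.T@(np.array([.494,-.151,.167])-o["eef_pos"])*100)
im=np.load("wrist4rgb.npy");hv=cv2.cvtColor(im,cv2.COLOR_RGB2HSV)
m=((hv[...,0]<5)|(hv[...,0]>175))&(hv[...,1]>170)&(hv[...,2]>80)
v,u=np.nonzero(m);print(len(u),u.min(),u.max(),v.min(),v.max(),u.mean(),v.mean())
print(wray([u.mean(),v.mean()],.17,o["eef_pos"],o["eef_rot"]))
E
```

```text
9.35 [ 0.49464832 -0.15187759  0.25976355] [7.54761244e-05 7.89793122e-01 6.13373309e-01 5.08007276e-05] [ 0.23340216  0.33452174 -0.6556616 ] [-5.27600338e-01  4.08861215e-02  1.73722499e+00  3.86812140e-05
  1.36330356e+00 -1.84825766e+00]
[-0.04680996  0.11238477  9.08040179]
2130 309 328 185 307 318.9605633802817 245.86713615023473
[ 0.48925053 -0.14892618  0.17      ]
```

View pics/wrist4.png

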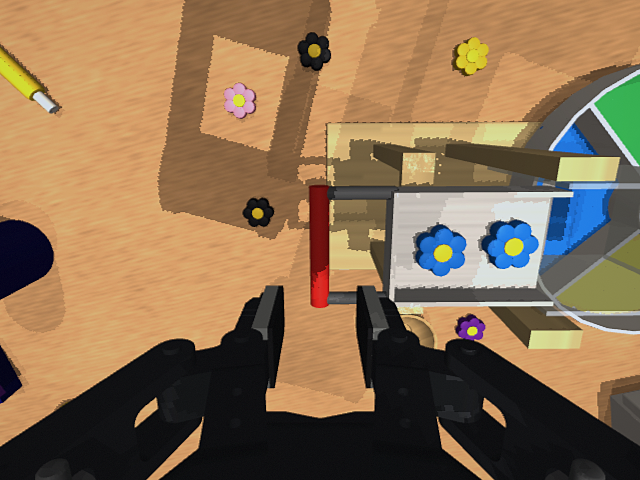

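View pics/side4.png

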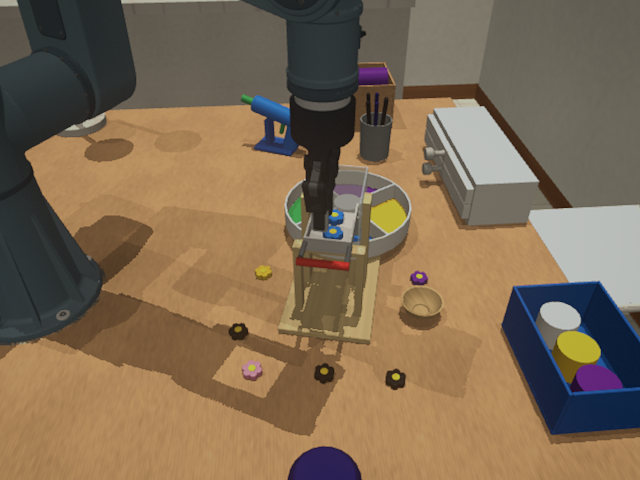

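>>> servo_tool(
  increments="0 0.1 3 0 0.35; 0 0 3 0 0.35; 0 0 3 0 0.35; 0 0 0.4 0 0.35; 0 0 0 0 0.35; 0 0 0 0 0; 0 0 0 0 0; 0 0 0 0 0; 0 0 0 0 0; 0 0 0 0 0",
)

```text
time_s: 10.7
eef_pos: [0.4966, -0.1527, 0.1682]
eef_rot: [0.002, 0.788, 0.615, -0.0]
wrist_force: [-2.3, -4.2, 3.1]
opening: 0.114
```

```bash
python3 snap.py 5 wrist;python3 - <<'E'
import numpy as np
f=np.arange(0,1.16,.05);u=14.2*np.cos(f)-1.2*np.sin(f);v=14.2*np.sin(f)+1.2*np.cos(f)
for i in range(1,len(f)):print(round(f[i],2),"%.2f %.2f"%(u[i-1]-u[i],-(v[i]-v[i-1])))
E
```

```text
10.7 [ 0.49657088 -0.15269409  0.16817677] [ 1.99134559e-03  7.88249002e-01  6.15353174e-01 -1.28605886e-04] [-2.33315558 -4.16898043  3.0737612 ] [-0.52603102  0.144449    1.82148744 -0.00186975  1.17205697 -1.85097916]
0.05 0.08 -0.71
0.1 0.11 -0.70
0.15 0.15 -0.70
0.2 0.18 -0.69
0.25 0.22 -0.68
0.3 0.25 -0.67
0.35 0.28 -0.65
0.4 0.32 -0.64
0.45 0.35 -0.62
0.5 0.38 -0.60
0.55 0.41 -0.58
0.6 0.44 -0.56
0.65 0.46 -0.54
0.7 0.49 -0.52
0.75 0.52 -0.49
0.8 0.54 -0.47
0.85 0.56 -0.44
0.9 0.58 -0.41
0.95 0.60 -0.38
1.0 0.62 -0.35
1.05 0.64 -0.32
1.1 0.65 -0.28
1.15 0.67 -0.25
```

View pics/wrist5.png

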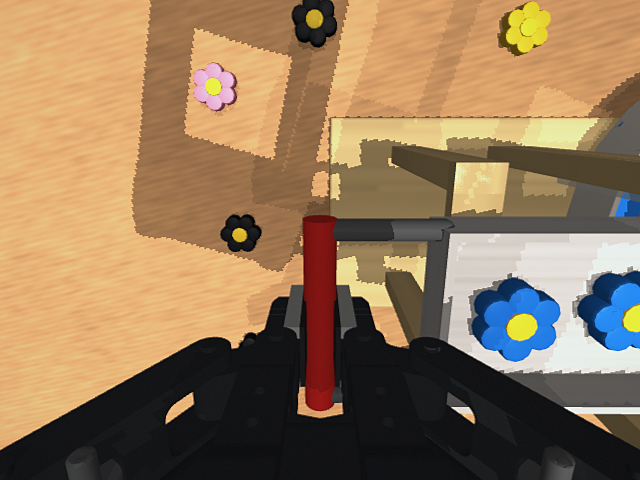

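>>> servo_tool(
  increments="0.08 0 -0.71 0 0; 0.11 0 -0.7 0 0; 0.15 0 -0.7 0 0; 0.18 0 -0.69 0 0; 0.22 0 -0.68 0 0; 0 0 0 0 0",
)

```text
time_s: 11.5
eef_pos: [0.4982, -0.146, 0.2028]
eef_rot: [0.003, 0.788, 0.615, -0.001]
wrist_force: [-0.2, -7.7, -0.4]
opening: 0.115
```

Low forces; continuing.

>>> servo_tool(
  increments="0.25 0 -0.67 0 0; 0.28 0 -0.65 0 0; 0.32 0 -0.64 0 0; 0.35 0 -0.62 0 0; 0.38 0 -0.6 0 0; 0.41 0 -0.58 0 0; 0 0 0 0 0",
)

```text
time_s: 12.38
eef_pos: [0.5028, -0.1276, 0.2414]
eef_rot: [0.003, 0.788, 0.615, -0.001]
wrist_force: [-4.5, -11.4, 4.9]
opening: 0.111
```

>>> servo_tool(
  increments="0.44 0 -0.56 0 0; 0.46 0 -0.54 0 0; 0.49 0 -0.52 0 0; 0.52 0 -0.49 0 0; 0.54 0 -0.47 0 0; 0 0 0 0 0",
)

```text
time_s: 13.12
eef_pos: [0.5086, -0.1047, 0.2684]
eef_rot: [0.004, 0.788, 0.615, -0.002]
wrist_force: [-8.2, -13.3, 12.1]
opening: 0.111
```

```bash
python3 snap.py 6 side top
```

```text
13.125 [ 0.50861677 -0.10473839  0.26838315] [ 0.00442341  0.78847481  0.61504803 -0.00195442] [ -8.16751655 -13.31257024  12.11882091] [-0.42742044  0.03500675  1.72565306 -0.0077053   1.37490325 -1.75085545]
```

View pics/side6.png

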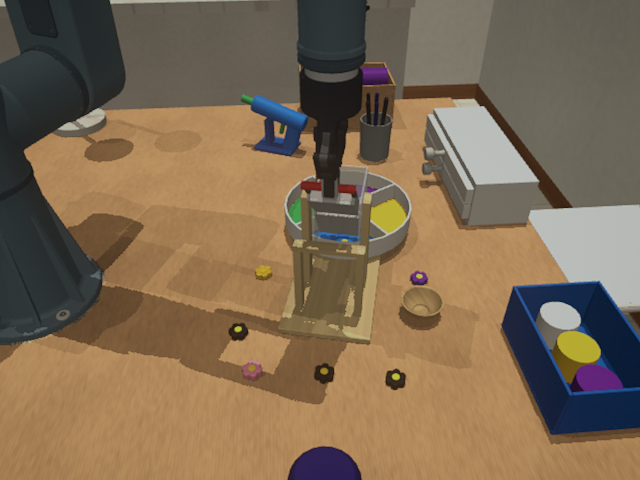

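View pics/top6.png

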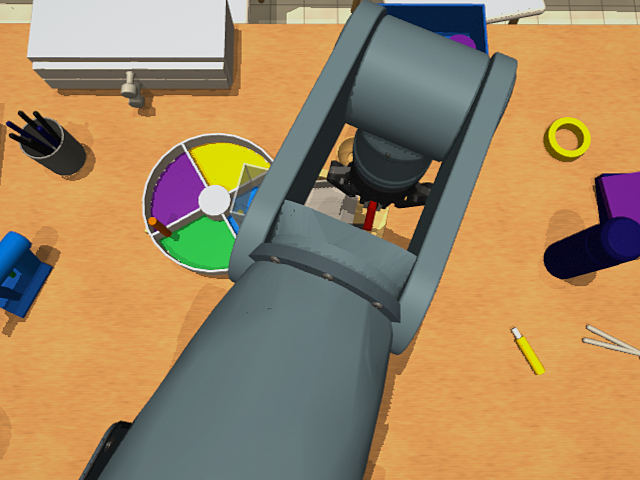

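>>> servo_tool(
  increments="0.56 0 -0.44 0 0; 0.58 0 -0.41 0 0; 0.6 0 -0.38 0 0; 0.62 0 -0.35 0 0; 0.64 0 -0.32 0 0; 0.65 0 -0.28 0 0; 0 0 0 0 0; 0 0 0 0 0",
)

```text
time_s: 14.22
eef_pos: [0.5178, -0.0681, 0.2911]
eef_rot: [0.004, 0.788, 0.615, -0.0]
wrist_force: [-8.8, -7.2, 17.6]
opening: 0.113
```

```bash
python3 snap.py 7 side wrist
```

```text
14.225 [ 0.51781187 -0.06805584  0.29107551] [ 3.93052684e-03  7.88433292e-01  6.15107543e-01 -4.52621953e-04] [-8.84746044 -7.18105849 17.56639398] [-0.35528843  0.02370236  1.69122191 -0.00495502  1.42045612 -1.67961844]
```

View pics/side7.png

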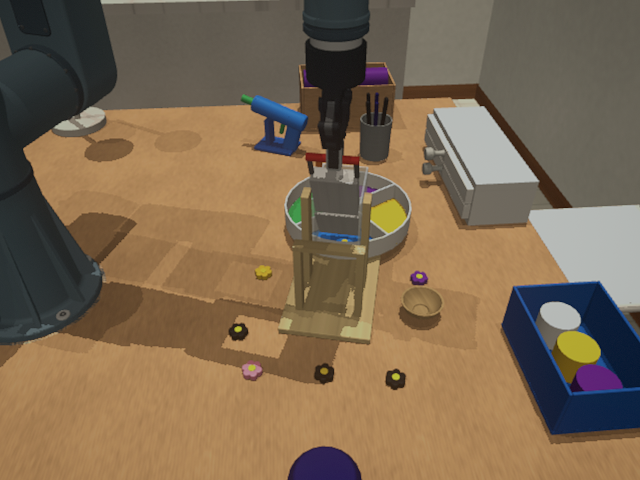

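View pics/wrist7.png

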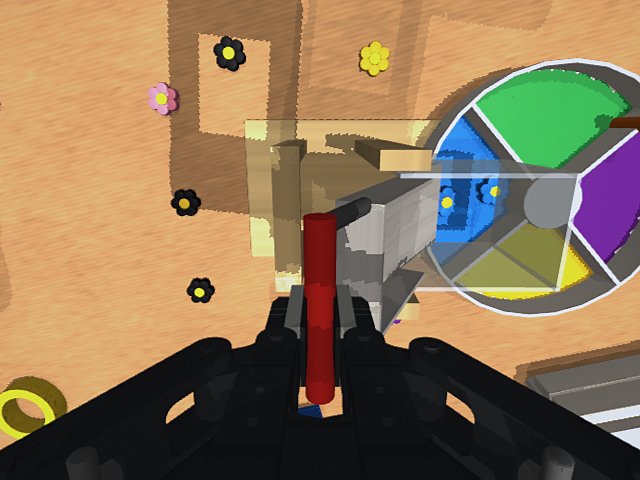

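Run:
```python
from h import *
o=ctrl.get_obs();d=np.load("wrist7.npy");C=np.array([.569,.1468]);ys=np.array([.2441,.9698]);xs=np.array([ys[1],-ys[0]])
p=ctrl.camera_params("wrist");M=p["tool_from_camera"]
for u,v in((446,203),(490,190),(463,225),(470,150)):
    c=np.linalg.inv(p["mtx"])@[u,v,1]*d[v,u];w=rot(o["eef_rot"])@(M[:3,:3]@c+M[:3,3])+o["eef_pos"];r=w[:2]-C
    z=wray([u,v],.038,o["eef_pos"],o["eef_rot"])[:2]-C
    print(w,r@xs,r@ys,"floor-ray",z@xs,z@ys)
```

```text
[0.5519409  0.05585175 0.03796919] 0.00565655325147711 -0.09236573466099872 floor-ray 0.005650498144170727 -0.0923760632502417
[0.54889719 0.10015917 0.04001988] -0.008110681030098488 -0.05013937574821524 floor-ray -0.007785369583577373 -0.04923240867032327
[0.58316772 0.07301355 0.02660658] 0.03175112562043645 -0.0680997551666954 floor-ray 0.028815911986058117 -0.07251571952682695
[0.50687783 0.09075487 0.02654976] -0.04656546295691611 -0.06951658600346135 floor-ray -0.047218294937355645 -0.07391237865545175
```

>>> servo_tool(
  increments="-0.65 0 0.28 0 0; -0.64 0 0.32 0 0; -0.62 0 0.35 0 0; -0.6 0 0.38 0 0; -0.58 0 0.41 0 0; -0.56 0 0.44 0 0; -0.54 0 0.47 0 0; -0.52 0 0.49 0 0; -0.49 0 0.52 0 0; -0.46 0 0.54 0 0",
)

```text
time_s: 15.58
eef_pos: [0.5042, -0.1224, 0.2471]
eef_rot: [0.003, 0.788, 0.615, -0.0]
wrist_force: [-5.2, -5.8, 8.5]
opening: 0.109
```

>>> servo_tool(
  increments="-0.44 0 0.56 0 0; -0.41 0 0.58 0 0; -0.38 0 0.6 0 0; -0.35 0 0.62 0 0; -0.32 0 0.64 0 0; -0.28 0 0.65 0 0; -0.25 0 0.67 0 0; -0.22 0 0.68 0 0; 0 0 0 0 0",
)

```text
time_s: 16.7
eef_pos: [0.4978, -0.1475, 0.1953]
eef_rot: [0.002, 0.788, 0.615, 0.0]
wrist_force: [-0.1, -5.7, 3.6]
opening: 0.109
```

>>> servo_tool(
  increments="-0.18 0 0.69 0 0; -0.15 0 0.7 0 0; -0.11 0 0.7 0 0; -0.08 0 0.6 0 0; 0 0 0 0 0; 0 0 0 0 0",
)

```text
time_s: 17.45
eef_pos: [0.4965, -0.1525, 0.1683]
eef_rot: [0.002, 0.788, 0.615, 0.0]
wrist_force: [-0.4, -5.9, 0.6]
opening: 0.118
```

>>> servo_tool(
  increments="0 0 0 0 0.33; 0 0 0 0 0.33; 0 0 0 0 0.33; 0 0 -2 0 0.33; 0 0 -4 0 0.33; 0 0 -5 0 0.33; -6 0 0 0 0.33; -6 0 0 0 0.33; -5 0 0 0 0.33; 0 0 0 0 0.33",
)

```text
time_s: 18.7
eef_pos: [0.4534, -0.319, 0.2771]
eef_rot: [-0.0, 0.79, 0.614, -0.0]
wrist_force: [-0.6, -0.1, -0.4]
opening: 0.334
```

```bash
python3 snap.py 8 side top wrist
python3 - <<'E'
from h import *
C=np.array([.569,.1468]);ys=np.array([.2441,.9698]);xs=np.array([ys[1],-ys[0]])
for nn in("top","side"):
    im=np.load(nn+"8rgb.npy");d=np.load(nn+"8.npy");hv=cv2.cvtColor(im,cv2.COLOR_RGB2HSV)
    m=((hv[...,0]<5)|(hv[...,0]>175))&(hv[...,1]>170)&(hv[...,2]>80)
    P=pts(nn,d,m);print(nn,len(P),P.mean(0))
    if nn=="top":
        P=pts(nn,d,(hv[...,1]<60)&(hv[...,2]>130));P=P[abs(P[:,2]-.06)<.005];r=P[:,:2]-C;r=np.c_[r@xs,r@ys];rr=np.linalg.norm(r,axis=1)
        a=np.degrees(np.arctan2(r[:,1],r[:,0]))[(rr>.045)&(rr<.112)]
        for c in(-135,45,135):print(c,np.median(a[abs(a-c)<10]),(abs(a-c)<10).sum())
E
```

```text
18.7 [ 0.45344368 -0.31896386  0.27710412] [-4.02608889e-05  7.89511527e-01  6.13735692e-01 -2.20703076e-04] [-0.63478997 -0.13728215 -0.40980677] [-8.26897720e-01  1.11324773e-01  1.62657329e+00 -4.39308130e-04
  1.40381150e+00 -2.14839189e+00]
top 329 [ 0.49290275 -0.15022001  0.17303362]
-135 -135.6133990939029 79
45 44.003237622235936 70
135 134.8545145554399 78
side 283 [ 0.50486059 -0.1589481   0.17157929]
```

View pics/side8.png

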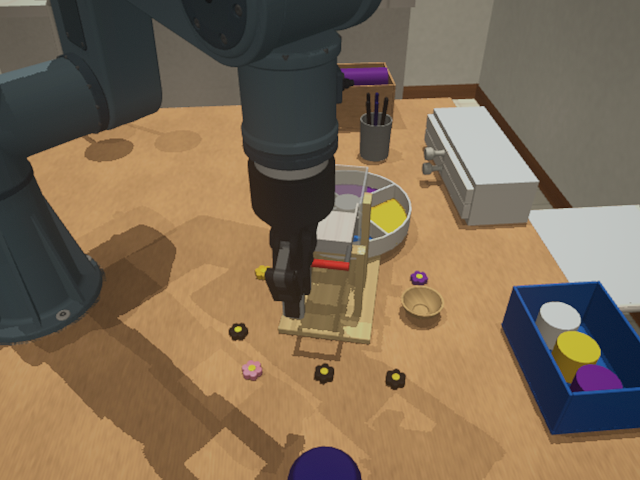

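View pics/top8.png

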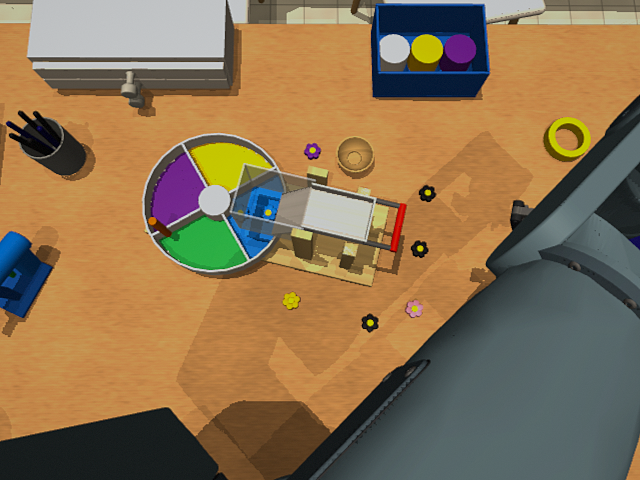

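View pics/wrist8.png

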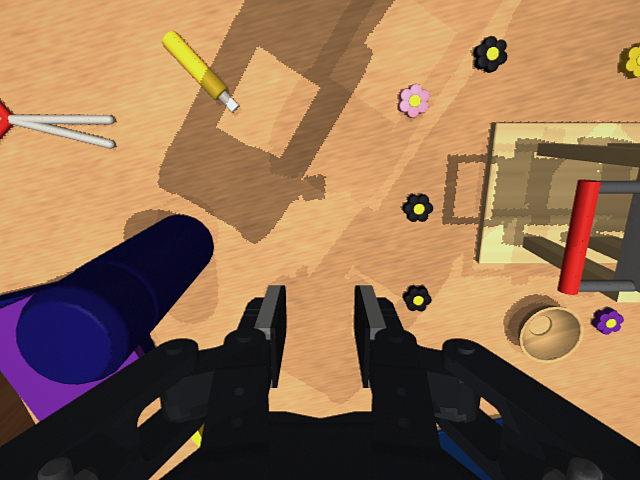

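```bash
python3 -c "
from bench import ctrl
print(ctrl.hand_in())"
```

```text
the job is handed in; nothing more can be done
None
```

I turned the carousel 45° counter-clockwise by its orange post. Then I gripped the red bar, lifted the tray to about 1.1 rad, lowered it to level, let go and backed the arm clear. The job was handed in at about 19 s of robot time; no verdict is reported.

- **Carousel:** in the last top view the dividers are within about 1° of where they should be, so the blue compartment is squarely under the chute.
- **Tray:** it is empty, and in the top view the bar is at the same height as at the start (0.173 m). The side view's bar reading shifted by about 1 cm, because the gripper partly hid the bar.
- **Blossoms:** with the tray up, the wrist camera put both on the blue floor (tops at z about 0.038–0.040 m), about 14 mm and 31 mm from the compartment's middle point.
- **Not confirmed:** after lowering the tray, I could see only one blossom in the final top view. The other is probably hidden by the chute's ramp, so its last sighting was before lowering.
- **Forces:** the highest wrist force I read was about 21 N, and the last reading, with the arm clear, was about 0.8 N.

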